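# Vibration check of a small pump set with the sensor from the drawer

### The arm

A 6-joint arm with a two-finger parallel gripper is mounted at the origin on the work surface. World frame = base frame: x ahead of the robot, y to its left, z up, the work surface at z = 0. Lengths are in m, angles in rad, forces in N, time in s.
With the tool pointing down it reaches from about 0.375 to 0.975 m from the base axis. Payload 3.8 kg.
Tool frame: the origin (TCP) lies midway between the tips of the shut fingers; the grasp point (between the pads) lies 19 mm behind it; z points along the fingers, y is the line along which they close (so a half turn about z gives the same grasp; the last joint's range is limited). The gripper opens to 85 mm and grips with 20 to 120 N. Pads are 22 mm wide; open, the fingers measure 114 mm over their backs; the gripper's body (76 mm by 85 mm) begins 54 mm behind the grasp point. The pads swing forward as they close: fully open they stand 13 mm farther back than shut.
Start: joints at [-1.288, 0.264, 1.604, -0, 1.274, -0.037], TCP at [0.212, -0.641, 0.231] pointing down, gripper open.
Joint ranges: [-2.63, 2.63], [-0.94, 2.18], [0.31, 2.57], [-1.31, 4.45], [0, 2.66], [-2.55, 2.55]. Speed limits (rad/s): [2.57, 2.57, 3.14, 3.14, 3.14, 3.14].

### API

Orientations are given as a rotation vector (axis times angle).
In Python, from workcell import * gives the robot as it stands. The module is installed in compiled form; this text tells all that it offers.
- The arm moves only by the tool apply_moves, never from a script. Its arguments are lists of equal length, an entry for each row: "fingers": the opening, from 0 (shut) to 1 (fully open); "travel": the shift along the tool's x, y, z normalised to -1 to 1, where 1 is 0.05 m, a list of three; "rotation": the turn, a rotation vector about the tool's x, y, z normalised to -1 to 1, where 1 is 6 degrees, a list of three. In form: {"fingers": [fingers, ...], "travel": [[dx, dy, dz], ...], "rotation": [[ax, ay, az], ...]}. A call has 1 to 12 rows; each row shifts and turns the commanded pose from where the row before left it, along the tool's axes as they then stand; what a row does not reach is not made up. A row lasts 1/10 s, in which the tool goes at most 50 mm and 8.59 degrees, less where a joint would pass 70% of its speed; a pose out of reach is approached as far as the arm can. A call with a number of a shift or a turn outside -1 to 1 is refused whole. A call with a gripper value outside its range is refused whole. The fingers move at their own pace and stop on an object; "newtons" is the grip in N (left out, the last holds). Time passes only in rows, so rows that do not move let the fingers close. It gives the time, the measured TCP pose, the force, the opening and the grip force at its end, in the units of the state.
- read_state(): the state, without advancing time (a new reading comes with each control period).
- read_camera(name): name is "scene" or "top"; returns a dict with "image" (480x640x3 uint8, red, green, blue), "fx", "fy", "cx", "cy" (pixels), "k1" (the pictures are not rectified: a ray, as slopes to the right and down, at radius r is drawn at 1 + k1 r^2 times it, then the intrinsics apply), "extrinsics" (4x4, takes a point from world to camera coordinates). Camera axes: x right, y down, z forward; pixel columns grow to the right and rows downward; lengths in m; the calibration is good to about 2 mm. A picture is of the moment at which its call begins. There is no depth.
- finish_job(): hands the job in; it is judged then, once.
Trained networks look in the newest picture that a camera, given by its name, has taken for a name from the list of things; names that differ only in an ending like _2 or _b are one class to them, and where a whole thing is asked for, a point or a joint stands for the part that bears it (a point fixed in the world has none). Each returns a list of dicts, best first, with "p" (0 to 1); they miss things now and then, are a little off and sometimes report something else, mostly with a low value. They report only what shows in the picture. A call takes as long as a camera call.
- regions_of(camera, name): "mask" (480x640 bool, what is visible of it) and "bbox" ([left, top, width, height] in pixels, round what is visible of it).
- tip_of(camera, name): "location" ([column, row] in pixels: a listed point, or the origin of a listed thing).
The state is a dict: "time": time; "q": joint angles; "joint_vel": joint speeds; "joint_torque": joint torques, N m; "tool_pos": TCP position; "tcp_rot": TCP orientation; "wrist_force": force on the tool from outside, world axes, zero at the start; "torque": the same for the moment, N m; "width": opening from 0.0 (shut) to 1.0 (fully open); "grip_force": force on a finger pad.
Only numpy, scipy, OpenCV 4.12 (cv2) and the standard library are available. Lean on these libraries where they do the work, as an engineer would, in place of code of your own. Each camera call takes 0.05 s, during which the arm holds its last target. There are 200 camera calls.

### The job

Check the small pump set for vibration: pull the cabinet's wide drawer open by its bar handle and take out the tall round sensor that stands in it. Holding the sensor upright, rest its foot gently on the middle of the flat round pad at the pump end for a good second, then set it down upright on the middle of the pad at the fan end, let go and leave it standing there. Leave the wide drawer open, the bearing in it, and do not knock over the bottle between the cabinet and the pump set.

Things in the scene. Friction and masses are not known exactly. Their poses are not given: they have to be found in the camera images.
- wide_drawer_handle (a point): Middle of the wide drawer's steel bar handle (the left drawer, seen from the robot). Round bar 12 mm thick, 110 mm long, level along y, 33 mm below the cabinet's top, 92 mm above the table, its axis 42 mm in front of the drawer's face, a post at each end. Axes as the cabinet's: x points into it, so the drawer pulls out along -x; z up.
- wide_drawer (a joint): How far the wide drawer is out, m: 0 shut, 0.165 at its stop; stays where left. Front 212 mm wide, 12 mm thick, top edge 115 mm above the table. Side walls 52 mm high, floor 14 mm above the table. Its front part has a left and a right compartment, 97 (y) by 88 mm (x), parted by 20 mm high walls; one holds the sensor, the other the bearing.
- cabinet: Low grey steel cabinet, fixed, 260 mm deep (x), 340 mm wide (y), 125 mm high, a wide and, to its right, a narrow drawer side by side in the face at its -x side, towards the robot. Origin: middle of its underside; x points to its back. A roll of tape and a small tray stand on the back half of its top.
- sensor: Cordless vibration sensor: upright grey stub, 98 mm tall, about 0.16 kg, loose in a front compartment of the wide drawer, about 62 mm behind the drawer's front face. Flat round foot 30 mm across (0 to 14 mm up), narrow neck, round body 34 mm across from 30 to 90 mm up, bevelled top. Origin: middle of the foot's underside; z along the stub.
- bearing: Steel ball bearing, a low ring of 42 mm diameter, 14 mm high, lying in the other front compartment of the wide drawer; stays there. Origin: middle of its underside.
- pump_set: Small motor and pump on a base plate 260 by 120 mm, fixed, at any yaw. Origin: middle of its underside. Along its x axis: at -x the motor's round fan cover, in the middle a square terminal box (top 144 mm above the table), at +x the pump with a side outlet pipe and flange pointing to +y. Highest point 146 mm.
- pad_pump (a point): Centre of the top face of the pad at the pump end, between the terminal box and the pump: a flat level steel disc of 36 mm diameter, 145 mm above the table, 73 mm from the set's middle.
- pad_fan (a point): Centre of the top face of the pad at the fan end, between the terminal box and the fan cover: the same kind of disc, 145 mm above the table, 75 mm from the set's middle.
- bottle0: Closed aluminium bottle, 62 mm in diameter, 150 mm tall, standing by itself in the gap between the cabinet and the pump set; other bottles of its kind stand farther back. Origin: middle of its underside.

How it is judged:
By the outcome, as a careful person would: the job done as asked, in the order asked, and still so for the second after the job is handed in, with the robot touching nothing.
It also fails if it takes over 61 s, if anything falls off the work surface, if the arm or the gripper's body presses on something with over 40 N, if the wrist force passes 120 N, or if a joint passes its speed limit or range.

## Working session

There is one attempt and no reset: what is moved stays moved. The work goes in short steps, Python scripts to look and compute and a tool call to move; the robot and the scene stay as the last step left them, time stands still between calls to the robot, and variables do not carry over. Pictures are saved under pics/ and viewed, at most 10 in all, crops included, and the job is handed in when it is done.

Besides the shell and the picture viewer there is one more tool, called by a JSON object that holds its "op" and its "data". apply_moves: Moves the arm, as the interface text tells. Scaled input: -1 to 1 covers 0.05 m each way for a shift and 6 degrees each way for a turn. Its arguments: {"type":"object","properties":{"fingers":{"type":"array","items":{"type":"number"}},"travel":{"type":"array","items":{"type":"array","items":{"type":"number"}}},"rotation":{"type":"array","items":{"type":"array","items":{"type":"number"}}},"newtons":{"type":"number"}},"required":["fingers","travel","rotation"]}

```bash
mkdir -p pics; cat > h.py <<'E'
from workcell import *
import numpy as np, cv2
from scipy.spatial.transform import Rotation as R
def cam(n,save=None):
    c=read_camera(n)
    if save: cv2.imwrite('pics/'+save,c['image'][:,:,::-1])
    return c
def ray(c,uv):
    d=np.array([(uv[0]-c['cx'])/c['fx'],(uv[1]-c['cy'])/c['fy']]); s=d.copy()
    for _ in range(20): s=d/(1+c['k1']*(s@s))
    T=c['extrinsics']; o=-T[:3,:3].T@T[:3,3]
    return o,T[:3,:3].T@np.array([s[0],s[1],1])
def atz(c,uv,z):
    o,d=ray(c,uv); return o+d*(z-o[2])/d[2]
def proj(c,p):
    T=c['extrinsics']; q=T[:3,:3]@np.array(p)+T[:3,3]; s=q[:2]/q[2]; s=s*(1+c['k1']*(s@s))
    return s*[c['fx'],c['fy']]+[c['cx'],c['cy']]
def tri(cs,uvs):
    A=0;b=0
    for c,u in zip(cs,uvs):
        o,d=ray(c,u); d=d/np.linalg.norm(d); P=np.eye(3)-np.outer(d,d); A=A+P;b=b+P@o
    return np.linalg.solve(A,b)
E
python3 - <<'E'
from h import *
np.set_printoptions(precision=4,suppress=True)
s=cam('scene','s0.png');t=cam('top','t0.png')
for n,z in [('wide_drawer_handle',.092),('cabinet',0),('pump_set',0),('pad_pump',.145),('pad_fan',.145),('bottle0',0),('sensor',.014),('bearing',.014)]:
    a=tip_of('scene',n);b=tip_of('top',n)
    for k,c,l in (('s',s,a),('t',t,b)):
        for e in l[:4]: print(n,k,round(e['p'],2),np.round(e['location']),atz(c,e['location'],z))
    if a and b: print('  tri',tri([s,t],[a[0]['location'],b[0]['location']]))
for c in (s,t): print(ray(c,(320,240)))
st=read_state(); print(st)
E
```

```text
wide_drawer_handle s 0.91 [233. 304.] [ 0.5662 -0.1325  0.092 ]
wide_drawer_handle t 0.59 [435. 268.] [ 0.5666 -0.1392  0.092 ]
  tri [ 0.5676 -0.1359  0.0992]
cabinet s 0.72 [358. 197.] [0.529  0.2706 0.    ]
cabinet s 0.55 [289. 399.] [ 0.7541 -0.1687  0.    ]
cabinet t 0.67 [441. 186.] [ 0.7585 -0.1729  0.    ]
  tri [ 0.6887 -0.0411  0.4821]
pump_set s 0.65 [358. 196.] [0.5273 0.2734 0.    ]
pump_set s 0.24 [286. 403.] [ 0.7556 -0.1785  0.    ]
pump_set t 0.7 [241. 287.] [0.53   0.2725 0.    ]
  tri [0.5295 0.2713 0.0044]
pad_pump s 0.57 [396. 154.] [0.5716 0.3291 0.145 ]
pad_pump t 0.62 [195. 260.] [0.5765 0.3367 0.145 ]
  tri [0.5737 0.3333 0.1447]
pad_fan s 0.65 [329. 161.] [0.4846 0.2117 0.145 ]
bottle0 s 0.68 [358. 284.] [0.6808 0.1043 0.    ]
bottle0 t 0.91 [319. 223.] [0.673  0.1001 0.    ]
  tri [ 0.6767  0.1034 -0.0057]
bearing s 0.61 [359. 195.] [0.5319 0.2685 0.014 ]
(array([ 0.968 , -0.3293,  1.0539]), array([-0.3435,  0.3716, -0.8626]))
(array([0.4869, 0.0599, 1.1616]), array([ 0.126 ,  0.0326, -0.9917]))
{'time': 0.9, 'q': array([-1.2879,  0.2639,  1.604 ,  0.    ,  1.2737, -0.0369]), 'joint_vel': array([-0.0005,  0.001 ,  0.0005,  0.    , -0.0011,  0.001 ]), 'joint_torque': array([  0.002 , -51.5043, -36.7729,   0.0002,   0.0005,  -0.    ]), 'tool_pos': array([ 0.2122, -0.6408,  0.2313]), 'tcp_rot': array([-3.1015, -0.5002, -0.    ]), 'wrist_force': array([-0.6637, -0.3992,  0.3299]), 'torque': array([ 0.0084,  0.0489, -0.0306]), 'grip_force': 0.0, 'width': 0.9975533841202872}
```

View pics/s0.png

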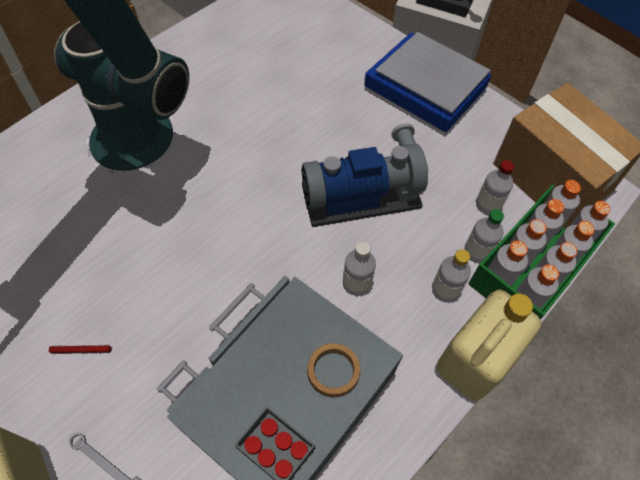

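View pics/t0.png

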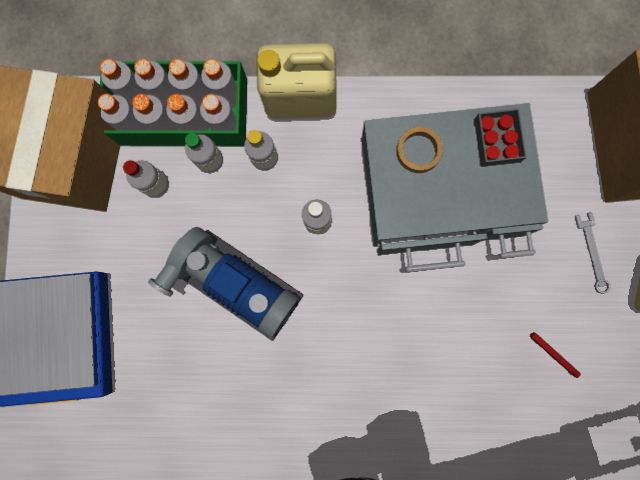

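The two views show the cabinet (handle bar at about (405–463, 266) in top), the pump set with its pale discs (top: (197,261) and (258,303); scene: (400,154) and (332,163)), and the bottle at top (316,213). I'll refine these points from enlarged crops.

```bash
python3 - <<'E'
from h import *
np.set_printoptions(precision=4,suppress=True)
a=cv2.imread('pics/t0.png');b=cv2.imread('pics/s0.png')
f=lambda i,x,y,w,h:cv2.resize(i[y:y+h,x:x+w],(400,300),interpolation=cv2.INTER_CUBIC)
m=np.vstack([np.hstack([f(a,380,200,100,75)]+[f(a,170,240,120,90)]),np.hstack([f(b,190,275,100,75),f(b,310,120,120,90)])])
cv2.imwrite('pics/c0.png',m)
t=cam('top');s=cam('scene')
for n in ('cabinet','wide_drawer_handle'):
  for k,c in (('top',t),('scene',s)):
    for e in regions_of(k,n)[:2]: print(n,k,e['p'],e['bbox'],e['mask'].sum())
# white-ish discs
for k,c,bx in (('t',t,(170,240,130,90)),('s',s,(310,120,120,90))):
  x,y,w,h=bx; im=c['image'][y:y+h,x:x+w]; hsv=cv2.cvtColor(im,cv2.COLOR_RGB2HSV)
  mk=((hsv[...,1]<40)&(hsv[...,2]>110)&(hsv[...,2]<255)).astype(np.uint8)
  n,l,st,ce=cv2.connectedComponentsWithStats(mk,connectivity=4)
  for i in range(1,n):
    if 60<st[i,4]<600: print(k,ce[i]+[x,y],st[i],atz(c,ce[i]+[x,y],.145))
E
```

```text
cabinet top 0.75 [359.3, 103.6, 189.7, 165.7] 20642
wide_drawer_handle top 0.65 [377.7, 230.9, 107.5, 39.3] 2006
wide_drawer_handle scene 0.6 [207.9, 277.1, 81.3, 85.5] 1509
t [206.716  268.9136] [27 21 17 16 81] [0.5585 0.3128 0.145 ]
t [171.918  270.6557] [ 0 25  6 14 61] [0.5548 0.3804 0.145 ]
t [258.0584 302.7518] [ 79  54  19  18 274] [0.4938 0.2115 0.145 ]
t [275.3789 314.8684] [ 94  62  24  28 380] [0.4709 0.1777 0.145 ]
t [293.1513 320.    ] [111  62  19  28 271] [0.4614 0.1434 0.145 ]
```

View pics/c0.png

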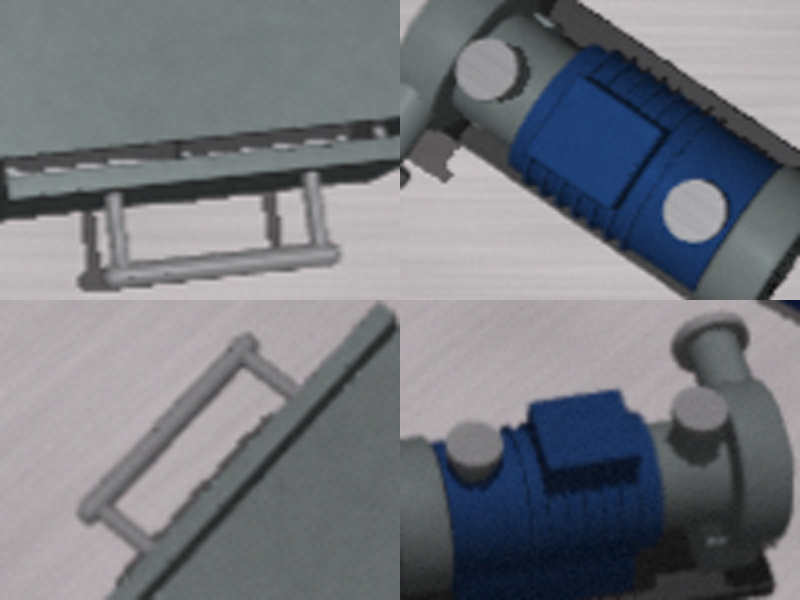

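The crops show the bar ends at top (408,268.8)/(463.3,263.3) and scene (213,327)/(251.3,286.3). The disc centres are pump at (196.7,260.4)/(400,153) and fan at (258.5,303.3)/(332.2,162.9).

```bash
python3 - <<'E'
from h import *
np.set_printoptions(precision=4,suppress=True)
t=cam('top');s=cam('scene')
P={'barL':((408,268.8),(251.3,286.3),.092),'barR':((463.3,263.3),(213,327),.092),'pump':((196.7,260.4),(400,153),.145),'fan':((258.5,303.3),(332.2,162.9),.145)}
r={}
for k,(a,b,z) in P.items():
    r[k]=(atz(t,a,z)+atz(s,b,z))/2
    print(k,atz(t,a,z),atz(s,b,z),tri([t,s],[a,b]))
d=r['barL']-r['barR']; print('bar len',np.linalg.norm(d),'mid',(r['barL']+r['barR'])/2,'cab yaw deg',np.degrees(np.arctan2(-d[0],d[1])))
d=r['pump']-r['fan'];print('pads',np.linalg.norm(d),np.degrees(np.arctan2(d[1],d[0])),(r['pump']*75+r['fan']*73)/148)
for uv in ((364,120),(529,104),(546,222),(374,245)): print(atz(t,uv,.125))
print('cap',tri([t,s],[(315.5,208),(363.5,248)]))
M=R.from_rotvec(read_state()['tcp_rot']).as_matrix();print(M)
E
```

```text
barL [ 0.5645 -0.0844  0.092 ] [ 0.564 -0.083  0.092] [ 0.5646 -0.0838  0.0941]
barR [ 0.5763 -0.1967  0.092 ] [ 0.576  -0.1903  0.092 ] [ 0.5772 -0.1931  0.0987]
pump [0.575  0.3329 0.145 ] [0.5759 0.3359 0.145 ] [0.5758 0.3336 0.1464]
fan [0.4928 0.2106 0.145 ] [0.4932 0.2136 0.145 ] [0.4936 0.2113 0.1471]
bar len 0.11044544644762329 mid [ 0.5702 -0.1386  0.092 ] cab yaw deg 6.1787633251821825
pads 0.14751411347840357 56.003052345550586 [0.5348 0.2741 0.145 ]
[0.866  0.0061 0.125 ]
[ 0.9    -0.3302  0.125 ]
[ 0.6565 -0.3541  0.125 ]
[ 0.609  -0.0133  0.125 ]
cap [0.6787 0.1033 0.1531]
[[ 0.9493  0.3144  0.    ]
 [ 0.3144 -0.9493 -0.    ]
 [ 0.      0.     -1.    ]]
```

```bash
cat >> h.py <<'E'
def plan(pos,yaw,n,fing):
    """rows from the measured pose to pos (tool down, tool y at yaw deg) in n rows"""
    st=read_state(); p=st['tool_pos'].copy(); M=R.from_rotvec(st['tcp_rot']).as_matrix()
    y=np.degrees(np.arctan2(M[1,1],M[0,1])); d=(yaw-y+180)%360-180
    if p.shape and abs(d)>120: print('big turn',d)
    p0=p.copy(); T=[];W=[]; Rm=R.from_euler('z',y-90,degrees=True)*R.from_matrix([[-1,0,0],[0,1,0],[0,0,-1]])
    Rm=R.from_matrix(M)
    goal=R.from_euler('z',yaw,degrees=True)*R.from_matrix(np.array([[0,1,0],[1,0,0],[0,0,-1.]]))
    for i in range(n):
        tgt=p0+(np.array(pos)-p0)*(i+1)/n
        v=np.round(Rm.inv().apply(tgt-p)/.05,2); w=np.round(np.degrees((Rm.inv()*goal).as_rotvec())/6/(n-i),2)
        p=p+Rm.apply(v*.05); Rm=Rm*R.from_rotvec(np.radians(w*6)); T.append([float(x)+0. for x in v]);W.append([float(x)+0. for x in w])
    print('max',np.abs(T).max(),np.abs(W).max(),'end',np.round(p,4))
    for i in range(0,n,12): print(str([fing]*len(T[i:i+12])),'\n',T[i:i+12],'\n',W[i:i+12])
def cabf(dx=0,dy=0,z=.2,yaw=6.0):
    a=np.radians(yaw);h=np.array([.5702,-.1386])
    q=h+dx*np.array([np.cos(a),np.sin(a)])+dy*np.array([-np.sin(a),np.cos(a)]); return [q[0],q[1],z]
E
python3 - <<'E'
from h import *
plan(cabf(z=.2),6,14,.42)
E
```

```text
max 0.88 0.93 end [ 0.5705 -0.1388  0.1998]
[0.42, 0.42, 0.42, 0.42, 0.42, 0.42, 0.42, 0.42, 0.42, 0.42, 0.42, 0.42] 
 [[0.71, -0.52, 0.04], [0.76, -0.45, 0.05], [0.8, -0.37, 0.04], [0.83, -0.3, 0.05], [0.85, -0.21, 0.04], [0.87, -0.13, 0.05], [0.88, -0.05, 0.04], [0.88, 0.04, 0.05], [0.87, 0.13, 0.04], [0.86, 0.21, 0.05], [0.83, 0.29, 0.04], [0.8, 0.37, 0.05]] 
 [[0.0, 0.0, -0.92], [0.0, 0.0, -0.93], [0.0, 0.0, -0.92], [0.0, 0.0, -0.93], [0.0, 0.0, -0.92], [0.0, 0.0, -0.93], [0.0, 0.0, -0.92], [0.0, 0.0, -0.93], [0.0, 0.0, -0.92], [0.0, 0.0, -0.93], [0.0, 0.0, -0.92], [0.0, 0.0, -0.93]]
[0.42, 0.42] 
 [[0.76, 0.45, 0.04], [0.71, 0.52, 0.05]] 
 [[0.0, 0.0, -0.92], [0.0, 0.0, -0.93]]
```

{"op": "apply_moves", "data": {"fingers": [0.42, 0.42, 0.42, 0.42, 0.42, 0.42, 0.42, 0.42, 0.42, 0.42, 0.42, 0.42], "travel": [[0.71, -0.52, 0.04], [0.76, -0.45, 0.05], [0.8, -0.37, 0.04], [0.83, -0.3, 0.05], [0.85, -0.21, 0.04], [0.87, -0.13, 0.05], [0.88, -0.05, 0.04], [0.88, 0.04, 0.05], [0.87, 0.13, 0.04], [0.86, 0.21, 0.05], [0.83, 0.29, 0.04], [0.8, 0.37, 0.05]], "rotation": [[0, 0, -0.92], [0, 0, -0.93], [0, 0, -0.92], [0, 0, -0.93], [0, 0, -0.92], [0, 0, -0.93], [0, 0, -0.92], [0, 0, -0.93], [0, 0, -0.92], [0, 0, -0.93], [0, 0, -0.92], [0, 0, -0.93]]}}

```text
time: 2.5
tool_pos: [0.5199, -0.2088, 0.2046]
tcp_rot: [2.313, 2.125, 0.0]
wrist_force: [-0.1, -0.5, -0.2]
width: 0.419
grip_force: 0.0
```

{"op": "apply_moves", "data": {"fingers": [0.42, 0.42, 0.42, 0.42, 0.42], "travel": [[0.76, 0.45, 0.04], [0.71, 0.52, 0.05], [0, 0, 0], [0, 0, 0], [0, 0, 0]], "rotation": [[0, 0, -0.92], [0, 0, -0.93], [0, 0, 0], [0, 0, 0], [0, 0, 0]]}}

```text
time: 3.0
tool_pos: [0.57, -0.1394, 0.1997]
tcp_rot: [-2.103, -2.334, 0.001]
wrist_force: [-0.3, -0.1, 0.1]
width: 0.42
grip_force: 0.0
```

```bash
python3 - <<'E'
from h import *
plan(cabf(z=.076),6,8,.42)
E
```

```text
max 0.31 0.01 end [ 0.5703 -0.1384  0.0762]
[0.42, 0.42, 0.42, 0.42, 0.42, 0.42, 0.42, 0.42] 
 [[0.0, 0.0, 0.31], [0.0, 0.0, 0.31], [0.01, 0.0, 0.31], [0.0, 0.0, 0.31], [0.0, 0.0, 0.31], [0.0, 0.01, 0.31], [0.0, 0.0, 0.31], [0.01, 0.0, 0.3]] 
 [[0.0, 0.0, 0.0], [0.0, 0.0, 0.0], [0.0, 0.0, 0.0], [0.0, 0.0, 0.0], [0.0, 0.0, 0.0], [0.0, 0.0, 0.0], [0.0, 0.0, 0.0], [-0.01, 0.0, 0.0]]
```

{"op": "apply_moves", "data": {"fingers": [0.42, 0.42, 0.42, 0.42, 0.42, 0.42, 0.42, 0.42, 0.42], "travel": [[0, 0, 0.31], [0, 0, 0.31], [0, 0, 0.31], [0, 0, 0.31], [0, 0, 0.31], [0, 0, 0.31], [0, 0, 0.31], [0, 0, 0.3], [0, 0, 0]], "rotation": [[0, 0, 0], [0, 0, 0], [0, 0, 0], [0, 0, 0], [0, 0, 0], [0, 0, 0], [0, 0, 0], [0, 0, 0], [0, 0, 0]]}}

```text
time: 3.9
tool_pos: [0.5683, -0.1381, 0.0731]
tcp_rot: [-2.098, -2.332, 0.004]
wrist_force: [-0.6, 0.8, 0.2]
width: 0.424
grip_force: 0.0
```

{"op": "apply_moves", "data": {"fingers": [0, 0, 0, 0, 0, 0], "travel": [[0, 0, 0], [0, 0, 0], [0, 0, 0], [0, 0, 0], [0, 0, 0], [0, 0, 0]], "rotation": [[0, 0, 0], [0, 0, 0], [0, 0, 0], [0, 0, 0], [0, 0, 0], [0, 0, 0]], "newtons": 40}}

```text
time: 4.5
tool_pos: [0.5711, -0.1389, 0.077]
tcp_rot: [2.101, 2.334, 0.001]
wrist_force: [1.5, -0.3, 0.6]
width: 0.124
grip_force: 39.2
```

{"op": "apply_moves", "data": {"fingers": [0, 0, 0, 0, 0, 0, 0, 0, 0, 0, 0, 0], "travel": [[0, -0.1, 0], [0, -0.2, 0], [0, -0.3, 0], [0, -0.3, 0], [0, -0.3, 0], [0, -0.3, 0], [0, -0.3, 0], [0, -0.3, 0], [0, -0.3, 0], [0, -0.3, 0], [0, -0.2, 0], [0, -0.1, 0]], "rotation": [[0, 0, 0], [0, 0, 0], [0, 0, 0], [0, 0, 0], [0, 0, 0], [0, 0, 0], [0, 0, 0], [0, 0, 0], [0, 0, 0], [0, 0, 0], [0, 0, 0], [0, 0, 0]]}}

```text
time: 5.7
tool_pos: [0.4203, -0.1555, 0.0769]
tcp_rot: [2.1, 2.333, -0.001]
wrist_force: [1.3, -4.1, 4.1]
width: 0.12
grip_force: 40.2
```

{"op": "apply_moves", "data": {"fingers": [0.4, 0.4, 0.4, 0.4], "travel": [[0, 0, 0], [0, 0, 0], [0, 0, 0], [0, 0, 0]], "rotation": [[0, 0, 0], [0, 0, 0], [0, 0, 0], [0, 0, 0]]}}

```text
time: 6.1
tool_pos: [0.4206, -0.154, 0.0755]
tcp_rot: [-2.1, -2.334, 0.001]
wrist_force: [0.2, -0.0, -0.7]
width: 0.405
grip_force: 0.0
```

{"op": "apply_moves", "data": {"fingers": [0.4, 0.4, 0.4, 0.4, 0.4, 0.4, 0.4, 0.4, 0.4], "travel": [[0, 0, -0.3], [0, 0, -0.5], [0, 0, -0.8], [0, 0, -0.8], [0, 0, -0.8], [-0.5, -0.2, 0], [-1, -0.3, 0], [-1, -0.2, 0], [-0.5, 0, 0]], "rotation": [[0, 0, 0], [0, 0, 0], [0, 0, 0], [0, 0, 0], [0, 0, 0], [0, 0, 0], [0, 0, 0], [0, 0, 0], [0, 0, 0]]}}

```text
time: 7.0
tool_pos: [0.4019, -0.3071, 0.2362]
tcp_rot: [2.103, 2.333, -0.002]
wrist_force: [0.3, 0.3, 0.2]
width: 0.398
grip_force: 0.0
```

```bash
python3 - <<'E'
from h import *
np.set_printoptions(precision=4,suppress=True)
s=cam('scene','s1.png');t=cam('top','t1.png')
for n,z in [('wide_drawer_handle',.092),('sensor',.014),('bearing',.014)]:
    a=tip_of('scene',n);b=tip_of('top',n)
    for k,c,l in (('s',s,a),('t',t,b)):
        for e in l[:3]: print(n,k,round(e['p'],2),np.round(e['location']),atz(c,e['location'],z))
    if a and b: print('  tri',tri([s,t],[a[0]['location'],b[0]['location']]))
for k in ('scene','top'):
    for e in regions_of(k,'sensor')[:2]: print(k,e['p'],e['bbox'])
a=cv2.imread('pics/t1.png');b=cv2.imread('pics/s1.png')
f=lambda i,x,y,w,h:cv2.resize(i[y:y+h,x:x+w],(400,400),interpolation=cv2.INTER_CUBIC)
cv2.imwrite('pics/c1.png',np.hstack([f(a,360,220,133,133),f(b,150,220,150,150)]))
print(read_state()['tool_pos'])
E
```

```text
wide_drawer_handle s 0.66 [176. 262.] [ 0.418 -0.155  0.092]
wide_drawer_handle t 0.69 [443. 344.] [ 0.4154 -0.1527  0.092 ]
wide_drawer_handle t 0.27 [442. 186.] [ 0.7368 -0.1563  0.092 ]
  tri [ 0.4149 -0.1539  0.0864]
sensor s 0.8 [200. 328.] [ 0.5278 -0.2004  0.014 ]
sensor s 0.24 [358. 284.] [0.6841 0.0988 0.014 ]
sensor t 0.79 [455. 282.] [ 0.5414 -0.1962  0.014 ]
  tri [ 0.5374 -0.1978  0.0281]
bearing s 0.87 [234. 294.] [ 0.5203 -0.1002  0.014 ]
bearing s 0.68 [358. 198.] [0.5381 0.2596 0.014 ]
bearing t 0.62 [408. 292.] [ 0.5189 -0.0948  0.014 ]
  tri [ 0.5181 -0.0972  0.0064]
scene 0.88 [187.4, 302.2, 25.9, 29.8]
top 0.58 [449.8, 276.8, 22.5, 19.0]
top 0.45 [146.2, 227.0, 153.9, 112.9]
[ 0.4029 -0.3032  0.2363]
```

View pics/c1.png

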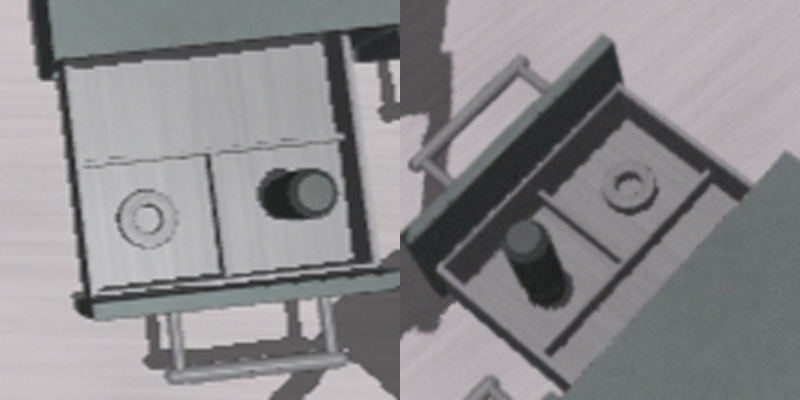

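The crop shows the drawer open, with the bearing left and the sensor standing right: its top disc is at about (464.4,284.2) in top and (197.3,310.4) in scene.

```bash
python3 - <<'E'
from h import *
np.set_printoptions(precision=4,suppress=True)
s=cam('scene');t=cam('top')
a,b=(464.4,284.2),(197.3,310.4)
p1,p2=atz(t,a,.112),atz(s,b,.112); print(p1,p2,tri([t,s],[a,b]))
# nominal from drawer: 104 mm behind the bar
print(cabf(-.15+.104,-.05,.1))
p=(p1+p2)/2; p[2]=.2
plan(p,6,6,.6)
E
```

```text
[ 0.533 -0.193  0.112] [ 0.5384 -0.1929  0.112 ] [ 0.5343 -0.1932  0.1056]
[np.float64(0.529678415976442), np.float64(-0.19313440407872573), 0.1]
max 0.48 0.01 end [ 0.5359 -0.1929  0.1999]
[0.6, 0.6, 0.6, 0.6, 0.6, 0.6] 
 [[0.32, 0.48, 0.12], [0.32, 0.48, 0.12], [0.32, 0.48, 0.12], [0.32, 0.48, 0.13], [0.32, 0.48, 0.12], [0.32, 0.48, 0.12]] 
 [[0.0, 0.0, 0.0], [0.0, 0.0, 0.0], [0.0, 0.0, 0.0], [0.0, 0.0, 0.0], [0.0, 0.0, 0.01], [0.0, 0.0, 0.0]]
```

{"op": "apply_moves", "data": {"fingers": [0.62, 0.62, 0.62, 0.62, 0.62, 0.62, 0.62, 0.62], "travel": [[0.32, 0.47, 0.12], [0.32, 0.48, 0.12], [0.32, 0.47, 0.12], [0.32, 0.48, 0.13], [0.32, 0.47, 0.12], [0.32, 0.48, 0.12], [0, 0, 0], [0, 0, 0]], "rotation": [[0, 0, 0], [0, 0, 0], [0, 0, 0], [0, 0, 0], [0, 0, 0], [0, 0, 0], [0, 0, 0], [0, 0, 0]]}}

```text
time: 8.4
tool_pos: [0.5344, -0.1932, 0.1995]
tcp_rot: [-2.099, -2.337, 0.001]
wrist_force: [-0.5, -0.9, 0.4]
width: 0.618
grip_force: 0.0
```

{"op": "apply_moves", "data": {"fingers": [0.62, 0.62, 0.62, 0.62, 0.62, 0.62, 0.62, 0.62, 0.62, 0.62], "travel": [[0, 0, 0.2], [0, 0, 0.4], [0, 0, 0.4], [0, 0, 0.4], [0, 0, 0.4], [0, 0, 0.3], [0, 0, 0.3], [0, 0, 0.16], [0, 0, 0.1], [0, 0, 0]], "rotation": [[0, 0, 0], [0, 0, 0], [0, 0, 0], [0, 0, 0], [0, 0, 0], [0, 0, 0], [0, 0, 0], [0, 0, 0], [0, 0, 0], [0, 0, 0]]}}

```text
time: 9.4
tool_pos: [0.5341, -0.1938, 0.0663]
tcp_rot: [-2.101, -2.335, 0.0]
wrist_force: [-0.2, -0.5, 0.2]
width: 0.622
grip_force: 0.0
```

{"op": "apply_moves", "data": {"fingers": [0.3, 0.3, 0.3, 0.3, 0.3, 0.3, 0.3], "travel": [[0, 0, 0], [0, 0, 0], [0, 0, 0], [0, 0, 0], [0, 0, 0], [0, 0, 0], [0, 0, 0]], "rotation": [[0, 0, 0], [0, 0, 0], [0, 0, 0], [0, 0, 0], [0, 0, 0], [0, 0, 0], [0, 0, 0]], "newtons": 30}}

```text
time: 10.1
tool_pos: [0.5351, -0.1941, 0.0677]
tcp_rot: [2.101, 2.334, 0.001]
wrist_force: [-0.6, 0.3, 5.4]
width: 0.389
grip_force: 30.5
```

{"op": "apply_moves", "data": {"fingers": [0.3, 0.3, 0.3, 0.3, 0.3, 0.3, 0.3, 0.3, 0.3, 0.3], "travel": [[0, 0, 0], [0, 0, -0.2], [0, 0, -0.4], [0, 0, -0.5], [0, 0, -0.6], [0, 0, -0.6], [0, 0, -0.6], [0, 0, -0.6], [0, 0, -0.4], [0, 0, 0]], "rotation": [[0, 0, 0], [0, 0, 0], [0, 0, 0], [0, 0, 0], [0, 0, 0], [0, 0, 0], [0, 0, 0], [0, 0, 0], [0, 0, 0], [0, 0, 0]], "newtons": 40}}

```text
time: 11.1
tool_pos: [0.5359, -0.1945, 0.2655]
tcp_rot: [2.098, 2.331, 0.003]
wrist_force: [0.7, 0.1, -0.7]
width: 0.382
grip_force: 39.9
```

```bash
python3 - <<'E'
from h import *
s=cam('scene','s2.png');t=cam('top','t2.png')
st=read_state();print(st['tool_pos'],st['wrist_force'],st['width'],st['grip_force'])
a=cv2.imread('pics/t2.png');b=cv2.imread('pics/s2.png')
f=lambda i,x,y,w,h:cv2.resize(i[y:y+h,x:x+w],(400,400),interpolation=cv2.INTER_CUBIC)
u=proj(t,st['tool_pos']).astype(int);v=proj(s,st['tool_pos']).astype(int);print(u,v)
cv2.imwrite('pics/c2.png',np.hstack([f(a,u[0]-65,u[1]-65,130,130),f(b,v[0]-65,v[1]-65,130,130)]))
plan([.5755,.3344,.262],20,24,.3)
E
```

```text
[ 0.53386911 -0.19363482  0.26115303] [ 0.05643983 -0.46174541 -1.67029526] 0.3829170133073514 39.9347331835088
[485 279] [178 272]
max 0.44 0.1 end [0.5753 0.3344 0.2618]
[0.3, 0.3, 0.3, 0.3, 0.3, 0.3, 0.3, 0.3, 0.3, 0.3, 0.3, 0.3] 
 [[0.43, 0.08, 0.0], [0.44, 0.09, 0.0], [0.43, 0.09, 0.0], [0.43, 0.09, 0.0], [0.43, 0.1, 0.0], [0.43, 0.1, 0.0], [0.43, 0.11, 0.0], [0.42, 0.11, 0.0], [0.43, 0.12, -0.01], [0.42, 0.12, 0.0], [0.43, 0.13, 0.0], [0.42, 0.13, 0.0]] 
 [[0.0, 0.0, -0.1], [0.0, 0.0, -0.1], [0.0, 0.0, -0.1], [0.0, 0.0, -0.1], [0.0, 0.0, -0.1], [0.0, 0.0, -0.1], [0.0, 0.0, -0.1], [0.0, 0.0, -0.1], [0.0, 0.0, -0.1], [0.0, 0.0, -0.1], [0.0, 0.0, -0.09], [0.0, 0.0, -0.1]]
[0.3, 0.3, 0.3, 0.3, 0.3, 0.3, 0.3, 0.3, 0.3, 0.3, 0.3, 0.3] 
 [[0.42, 0.13, 0.0], [0.42, 0.14, 0.0], [0.42, 0.14, 0.0], [0.41, 0.15, 0.0], [0.42, 0.15, 0.0], [0.41, 0.15, 0.0], [0.41, 0.16, 0.0], [0.41, 0.16, 0.0], [0.41, 0.17, 0.0], [0.41, 0.17, 0.0], [0.41, 0.18, 0.0], [0.4, 0.17, 0.0]] 
 [[0.0, 0.0, -0.09], [0.0, 0.0, -0.1], [0.0, 0.0, -0.09], [0.0, 0.0, -0.1], [0.0, 0.0, -0.09], [0.0, 0.0, -0.1], [0.0, 0.0, -0.09], [0.0, 0.0, -0.1], [0.0, 0.0, -0.09], [0.0, 0.0, -0.1], [0.0, 0.0, -0.09], [-0.01, -0.01, -0.1]]
```

View pics/c2.png

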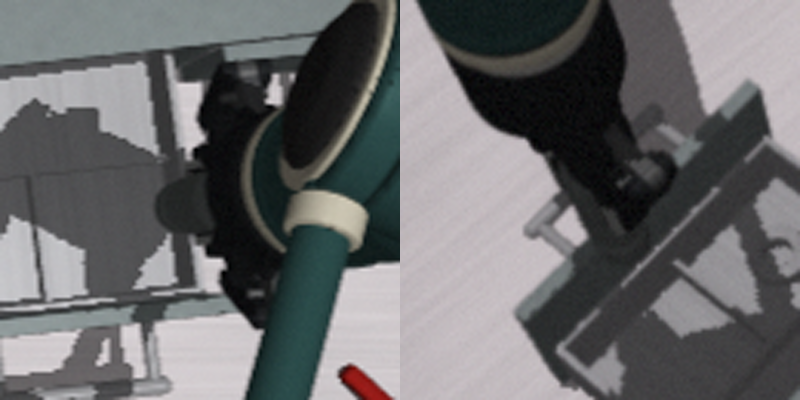

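The sensor is in the gripper and clear of the drawer; its foot shows in the top crop at (180,205). Next I carry it to above the pump pad.

{"op": "apply_moves", "data": {"fingers": [0.3, 0.3, 0.3, 0.3, 0.3, 0.3, 0.3, 0.3, 0.3, 0.3, 0.3, 0.3], "travel": [[0.2, 0.04, 0], [0.46, 0.09, 0], [0.46, 0.09, 0], [0.46, 0.1, 0], [0.46, 0.1, 0], [0.46, 0.11, 0], [0.46, 0.11, 0], [0.45, 0.12, 0], [0.45, 0.12, 0], [0.45, 0.12, 0], [0.43, 0.13, 0], [0.42, 0.13, 0]], "rotation": [[0, 0, -0.1], [0, 0, -0.1], [0, 0, -0.1], [0, 0, -0.1], [0, 0, -0.1], [0, 0, -0.1], [0, 0, -0.1], [0, 0, -0.1], [0, 0, -0.1], [0, 0, -0.1], [0, 0, -0.1], [0, 0, -0.1]]}}

```text
time: 12.4
tool_pos: [0.5525, 0.0728, 0.2593]
tcp_rot: [-1.947, -2.461, 0.004]
wrist_force: [0.0, -0.6, -2.5]
width: 0.385
grip_force: 39.9
```

{"op": "apply_moves", "data": {"fingers": [0.3, 0.3, 0.3, 0.3, 0.3, 0.3, 0.3, 0.3, 0.3, 0.3, 0.3, 0.3], "travel": [[0.42, 0.13, 0], [0.42, 0.14, 0], [0.42, 0.14, 0], [0.41, 0.15, 0], [0.42, 0.15, 0], [0.41, 0.15, 0], [0.41, 0.16, 0], [0.41, 0.16, 0], [0.4, 0.17, 0], [0.4, 0.17, 0], [0.3, 0.14, 0], [0.2, 0.08, 0]], "rotation": [[0, 0, -0.1], [0, 0, -0.1], [0, 0, -0.1], [0, 0, -0.1], [0, 0, -0.1], [0, 0, -0.1], [0, 0, -0.1], [0, 0, -0.1], [0, 0, -0.1], [0, 0, -0.1], [0, 0, -0.1], [0, 0, -0.1]]}}

```text
time: 13.6
tool_pos: [0.5717, 0.3187, 0.2598]
tcp_rot: [-1.789, -2.58, 0.004]
wrist_force: [0.8, 0.7, -1.6]
width: 0.387
grip_force: 39.9
```

```bash
cat >> h.py <<'E'
def avg(n=4):
    l=[]
    for _ in range(n):
        read_camera('top'); l.append(read_state()['tool_pos'])
    l=np.array(l); print('avg',np.round(l.mean(0),4),'std',np.round(l.std(0),4)); return l.mean(0)
E
python3 - <<'E'
from h import *
p=avg(6); st=read_state(); M=R.from_rotvec(st['tcp_rot']); print(st['wrist_force'],M.as_matrix()[:,2],np.round(M.inv().apply(np.array([.5755,.3344,.21])-p)/.05,3))
E
```

```text
avg [0.5723 0.3178 0.261 ] std [0.0003 0.0012 0.0005]
[-0.79677947  0.52192272 -0.39258013] [-1.89218397e-04 -5.63852600e-04 -9.99999823e-01] [0.29  0.176 1.02 ]
```

{"op": "apply_moves", "data": {"fingers": [0.3, 0.3, 0.3, 0.3, 0.3, 0.3, 0.3], "travel": [[0.1, 0.06, 0], [0.1, 0.06, 0.1], [0.09, 0.06, 0.2], [0, 0, 0.3], [0, 0, 0.22], [0, 0, 0.1], [0, 0, 0]], "rotation": [[0, 0, 0], [0, 0, 0], [0, 0, 0], [0, 0, 0], [0, 0, 0], [0, 0, 0], [0, 0, 0]]}}

```text
time: 14.6
tool_pos: [0.5751, 0.3336, 0.2135]
tcp_rot: [-1.792, -2.579, 0.005]
wrist_force: [-0.3, -0.8, -1.6]
width: 0.386
grip_force: 39.9
```

```bash
python3 - <<'E'
from h import *
p=avg(4); s=cam('scene','s3.png');t=cam('top','t3.png')
print(read_state()['wrist_force'])
f=lambda i,x,y,w,h:cv2.resize(i[y:y+h,x:x+w],(400,400),interpolation=cv2.INTER_CUBIC)
a=cv2.imread('pics/t3.png');b=cv2.imread('pics/s3.png')
cv2.imwrite('pics/c3.png',np.hstack([f(a,145,205,110,110),f(b,345,70,110,110)]))
for n in ('sensor','pad_pump'):
  for k in ('scene','top'): print(n,k,[(round(e['p'],2),np.round(e['location'],1)) for e in tip_of(k,n)[:2]])
for z in (.145,.162): print(proj(s,[.5755,.3344,z]),proj(t,[.5755,.3344,z]))
E
```

```text
avg [0.5762 0.3341 0.2158] std [0.0003 0.0002 0.0007]
[-0.02962798  0.37194657 -0.98802821]
sensor scene [(0.83, array([396.6, 147.8])), (0.42, array([288.6, 400.8]))]
sensor top [(0.56, array([196.4, 256.2]))]
pad_pump scene [(0.96, array([402.5, 155.9])), (0.64, array([330.9, 160.6]))]
pad_pump top [(0.63, array([194.5, 258.4])), (0.59, array([441.5, 186. ]))]
[399.39696125 153.26708819] [195.94227648 260.13237145]
[400.51452877 148.1109829 ] [193.57896593 259.34919526]
```

View pics/c3.png

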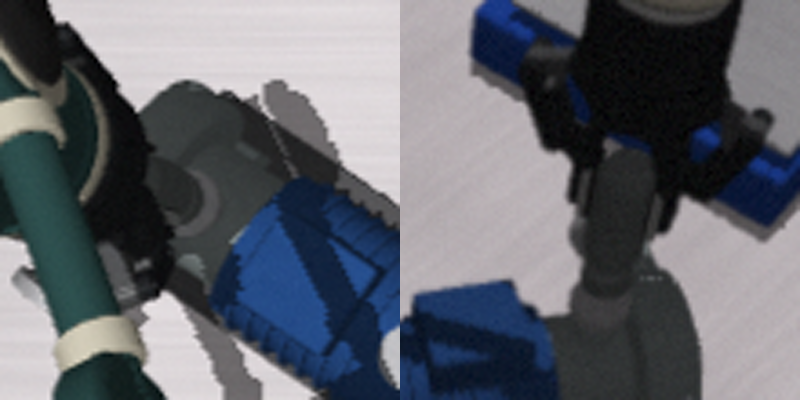

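The crops show the sensor upright above the pump pad: the pad is at about (401,154) in scene with the foot about (401,148), as computed. Now lowering gently.

{"op": "apply_moves", "data": {"fingers": [0.3, 0.3, 0.3, 0.3, 0.3, 0.3, 0.3, 0.3], "travel": [[0, 0, 0.06], [0, 0, 0.06], [0, 0, 0.06], [0, 0, 0.04], [0, 0, 0.02], [0, 0, 0.02], [0, 0, 0], [0, 0, 0]], "rotation": [[0, 0, 0], [0, 0, 0], [0, 0, 0], [0, 0, 0], [0, 0, 0], [0, 0, 0], [0, 0, 0], [0, 0, 0]]}}

```text
time: 15.9
tool_pos: [0.5762, 0.3342, 0.2029]
tcp_rot: [1.792, 2.58, 0.0]
wrist_force: [0.6, 0.3, -0.7]
width: 0.385
grip_force: 39.9
```

{"op": "apply_moves", "data": {"fingers": [0.3, 0.3, 0.3, 0.3], "travel": [[0, 0, 0.02], [0, 0, 0.02], [0, 0, 0], [0, 0, 0]], "rotation": [[0, 0, 0], [0, 0, 0], [0, 0, 0], [0, 0, 0]]}}

```text
time: 16.3
tool_pos: [0.5761, 0.3342, 0.2007]
tcp_rot: [-1.792, -2.58, 0.0]
wrist_force: [0.4, 0.1, -1.1]
width: 0.379
grip_force: 39.9
```

{"op": "apply_moves", "data": {"fingers": [0.3, 0.3, 0.3], "travel": [[0, 0, 0.02], [0, 0, 0], [0, 0, 0]], "rotation": [[0, 0, 0], [0, 0, 0], [0, 0, 0]]}}

```text
time: 16.6
tool_pos: [0.5761, 0.3341, 0.1997]
tcp_rot: [-1.792, -2.58, 0.0]
wrist_force: [-0.2, -0.6, -1.3]
width: 0.386
grip_force: 39.9
```

{"op": "apply_moves", "data": {"fingers": [0.3, 0.3, 0.3], "travel": [[0, 0, 0.02], [0, 0, 0], [0, 0, 0]], "rotation": [[0, 0, 0], [0, 0, 0], [0, 0, 0]]}}

```text
time: 16.9
tool_pos: [0.5762, 0.3342, 0.1989]
tcp_rot: [1.792, 2.58, 0.0]
wrist_force: [-0.5, 0.9, -1.1]
width: 0.383
grip_force: 40.0
```

{"op": "apply_moves", "data": {"fingers": [0.3, 0.3, 0.3], "travel": [[0, 0, 0.02], [0, 0, 0], [0, 0, 0]], "rotation": [[0, 0, 0], [0, 0, 0], [0, 0, 0]]}}

```text
time: 17.2
tool_pos: [0.5762, 0.3343, 0.1988]
tcp_rot: [1.792, 2.58, 0.001]
wrist_force: [-1.8, -1.2, 4.7]
width: 0.386
grip_force: 40.6
```

Contact is about 6 N on the pad. I'll hold it there for more than 1.5 s.

{"op": "apply_moves", "data": {"fingers": [0.3, 0.3, 0.3, 0.3, 0.3, 0.3, 0.3, 0.3, 0.3, 0.3, 0.3, 0.3], "travel": [[0, 0, 0], [0, 0, 0], [0, 0, 0], [0, 0, 0], [0, 0, 0], [0, 0, 0], [0, 0, 0], [0, 0, 0], [0, 0, 0], [0, 0, 0], [0, 0, 0], [0, 0, 0]], "rotation": [[0, 0, 0], [0, 0, 0], [0, 0, 0], [0, 0, 0], [0, 0, 0], [0, 0, 0], [0, 0, 0], [0, 0, 0], [0, 0, 0], [0, 0, 0], [0, 0, 0], [0, 0, 0]]}}

```text
time: 18.4
tool_pos: [0.5762, 0.3343, 0.1988]
tcp_rot: [1.792, 2.58, 0.001]
wrist_force: [-2.8, -1.2, 5.8]
width: 0.382
grip_force: 40.6
```

{"op": "apply_moves", "data": {"fingers": [0.3, 0.3, 0.3, 0.3, 0.3, 0.3], "travel": [[0, 0, 0], [0, 0, 0], [0, 0, 0], [0, 0, 0], [0, 0, 0], [0, 0, 0]], "rotation": [[0, 0, 0], [0, 0, 0], [0, 0, 0], [0, 0, 0], [0, 0, 0], [0, 0, 0]]}}

```text
time: 19.0
tool_pos: [0.5762, 0.3342, 0.1988]
tcp_rot: [1.792, 2.58, 0.001]
wrist_force: [-2.9, -2.6, 4.8]
width: 0.388
grip_force: 40.6
```

{"op": "apply_moves", "data": {"fingers": [0.3, 0.3, 0.3, 0.3, 0.3, 0.3], "travel": [[0, 0, -0.05], [0, 0, -0.15], [0, 0, -0.25], [0, 0, -0.25], [0, 0, -0.15], [0, 0, 0]], "rotation": [[0, 0, 0], [0, 0, 0], [0, 0, 0], [0, 0, 0], [0, 0, 0], [0, 0, 0]]}}

```text
time: 19.6
tool_pos: [0.5773, 0.3348, 0.2431]
tcp_rot: [1.791, 2.578, 0.006]
wrist_force: [-0.4, -0.1, -1.5]
width: 0.385
grip_force: 40.0
```

```bash
python3 - <<'E'
from h import *
print(avg(3)); plan([.4932,.2122,.241],20,10,.3)
E
```

```text
avg [0.5764 0.3343 0.2409] std [0.0004 0.0002 0.0007]
[0.57636705 0.33429841 0.2408993 ]
max 0.24 0.01 end [0.493  0.212  0.2411]
[0.3, 0.3, 0.3, 0.3, 0.3, 0.3, 0.3, 0.3, 0.3, 0.3] 
 [[-0.17, -0.24, 0.0], [-0.17, -0.24, 0.0], [-0.17, -0.24, -0.01], [-0.17, -0.24, 0.0], [-0.18, -0.24, 0.0], [-0.17, -0.24, 0.0], [-0.17, -0.24, 0.0], [-0.17, -0.24, 0.0], [-0.17, -0.24, -0.01], [-0.18, -0.24, 0.0]] 
 [[0.0, 0.0, 0.01], [0.0, 0.0, 0.01], [0.0, 0.0, 0.01], [0.0, 0.0, 0.01], [0.0, 0.0, 0.01], [0.0, 0.0, 0.0], [0.0, 0.0, 0.01], [0.0, 0.0, 0.0], [0.0, 0.0, 0.01], [0.0, 0.0, 0.0]]
```

{"op": "apply_moves", "data": {"fingers": [0.3, 0.3, 0.3, 0.3, 0.3, 0.3, 0.3, 0.3, 0.3, 0.3, 0.3, 0.3], "travel": [[-0.07, -0.1, 0], [-0.17, -0.24, 0], [-0.18, -0.24, 0], [-0.17, -0.24, 0], [-0.18, -0.24, 0], [-0.17, -0.24, 0], [-0.17, -0.24, 0], [-0.17, -0.24, 0], [-0.17, -0.24, 0], [-0.17, -0.24, 0], [-0.1, -0.14, 0], [0, 0, 0]], "rotation": [[0, 0, 0], [0, 0, 0], [0, 0, 0], [0, 0, 0], [0, 0, 0], [0, 0, 0], [0, 0, 0], [0, 0, 0], [0, 0, 0], [0, 0, 0], [0, 0, 0], [0, 0, 0]]}}

```text
time: 20.95
tool_pos: [0.4931, 0.2108, 0.2404]
tcp_rot: [1.793, 2.579, -0.0]
wrist_force: [-0.2, -0.7, -1.1]
width: 0.385
grip_force: 40.0
```

{"op": "apply_moves", "data": {"fingers": [0.3, 0.3, 0.3, 0.3, 0.3, 0.3], "travel": [[0, 0, 0.1], [0, 0, 0.2], [0, 0, 0.15], [0, 0, 0.07], [0, 0, 0], [0, 0, 0]], "rotation": [[0, 0, 0], [0, 0, 0], [0, 0, 0], [0, 0, 0], [0, 0, 0], [0, 0, 0]]}}

```text
time: 21.55
tool_pos: [0.4937, 0.2119, 0.214]
tcp_rot: [-1.792, -2.58, 0.001]
wrist_force: [0.7, -0.0, -1.8]
width: 0.382
grip_force: 40.0
```

```bash
python3 - <<'E'
from h import *
p=avg(3); st=read_state(); M=R.from_rotvec(st['tcp_rot']); print(np.round(M.inv().apply(np.array([.4932,.2119,.2])-p)/.05,3))
s=cam('scene','s4.png');t=cam('top','t4.png')
f=lambda i,x,y,w,h:cv2.resize(i[y:y+h,x:x+w],(400,400),interpolation=cv2.INTER_CUBIC)
a=cv2.imread('pics/t4.png');b=cv2.imread('pics/s4.png')
cv2.imwrite('pics/c4.png',np.hstack([f(a,208,253,100,100),f(b,282,90,100,100)]))
z0=p[2]-.0535
for z,q in ((.145,[.4932,.2119]),(z0,p)): print(4*(proj(t,[q[0],q[1],z])-[208,253]),4*(proj(s,[q[0],q[1],z])-[282,90])+[400,0])
E
```

```text
avg [0.494  0.2119 0.2146] std [0.0001 0.     0.0002]
[ 0.006 -0.015  0.291]
[199.31743086 200.26505506] [598.5657068 293.4088453]
[194.30884428 198.39148578] [600.73384266 274.85490024]
```

View pics/c4.png

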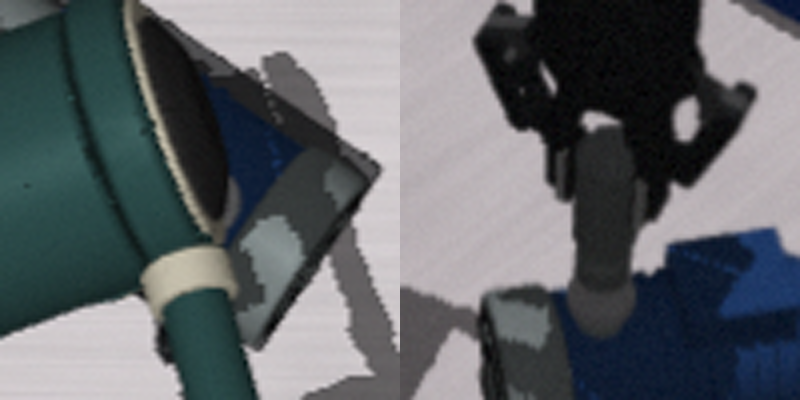

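The sensor hovers centred on the fan pad: the foot is at about (604,275) and the pad at about (603,293) in the crop. Lowering.

{"op": "apply_moves", "data": {"fingers": [0.3, 0.3, 0.3, 0.3, 0.3, 0.3, 0.3, 0.3, 0.3], "travel": [[0, -0.01, 0.06], [0, 0, 0.06], [0, 0, 0.06], [0, 0, 0.05], [0, 0, 0.02], [0, 0, 0.02], [0, 0, 0.01], [0, 0, 0], [0, 0, 0]], "rotation": [[0, 0, 0], [0, 0, 0], [0, 0, 0], [0, 0, 0], [0, 0, 0], [0, 0, 0], [0, 0, 0], [0, 0, 0], [0, 0, 0]]}}

```text
time: 22.7
tool_pos: [0.4933, 0.2116, 0.2004]
tcp_rot: [1.792, 2.58, 0.0]
wrist_force: [-0.1, 0.0, -1.3]
width: 0.386
grip_force: 40.0
```

{"op": "apply_moves", "data": {"fingers": [0.3, 0.3, 0.3], "travel": [[0, 0, 0.02], [0, 0, 0], [0, 0, 0]], "rotation": [[0, 0, 0], [0, 0, 0], [0, 0, 0]]}}

```text
time: 23.0
tool_pos: [0.4932, 0.2115, 0.1993]
tcp_rot: [-1.792, -2.58, 0.0]
wrist_force: [-0.8, -0.0, -1.5]
width: 0.391
grip_force: 40.0
```

{"op": "apply_moves", "data": {"fingers": [0.3, 0.3, 0.3], "travel": [[0, 0, 0.02], [0, 0, 0], [0, 0, 0]], "rotation": [[0, 0, 0], [0, 0, 0], [0, 0, 0]]}}

```text
time: 23.3
tool_pos: [0.4934, 0.2116, 0.1988]
tcp_rot: [1.792, 2.58, 0.001]
wrist_force: [-0.7, -0.9, 2.4]
width: 0.38
grip_force: 40.2
```

Light contact on the fan pad. Releasing gently and backing up.

{"op": "apply_moves", "data": {"fingers": [0.3, 0.3, 0.42, 0.46, 0.5, 0.6, 0.7, 0.8, 0.8, 0.8], "travel": [[0, 0, 0], [0, 0, 0], [0, 0, 0], [0, 0, 0], [0, 0, 0], [0, 0, 0], [0, 0, 0], [0, 0, 0], [0, 0, 0], [0, 0, 0]], "rotation": [[0, 0, 0], [0, 0, 0], [0, 0, 0], [0, 0, 0], [0, 0, 0], [0, 0, 0], [0, 0, 0], [0, 0, 0], [0, 0, 0], [0, 0, 0]], "newtons": 20}}

```text
time: 24.3
tool_pos: [0.4932, 0.2115, 0.1983]
tcp_rot: [1.792, 2.58, 0.0]
wrist_force: [-0.2, -0.4, 0.6]
width: 0.804
grip_force: 0.0
```

{"op": "apply_moves", "data": {"fingers": [0.8, 0.8, 0.8, 0.8, 0.8, 0.8, 0.8, 0.8], "travel": [[0, 0, -0.1], [0, 0, -0.3], [0, 0, -0.5], [0, 0, -0.5], [0, 0, -0.5], [0, 0, -0.5], [0, 0, -0.2], [0, 0, 0]], "rotation": [[0, 0, 0], [0, 0, 0], [0, 0, 0], [0, 0, 0], [0, 0, 0], [0, 0, 0], [0, 0, 0], [0, 0, 0]]}}

```text
time: 25.1
tool_pos: [0.4944, 0.212, 0.3312]
tcp_rot: [1.791, 2.578, 0.007]
wrist_force: [0.4, -1.0, 0.3]
width: 0.8
grip_force: 0.0
```

{"op": "apply_moves", "data": {"fingers": [0.8, 0.8, 0.8, 0.8, 0.8, 0.8, 0.8, 0.8, 0.8, 0.8], "travel": [[-0.3, 0, 0], [-0.7, 0, 0], [-0.8, 0, 0], [-0.8, 0, 0], [-0.8, 0, 0], [-0.8, 0, 0], [-0.6, 0, 0], [-0.3, 0, 0], [0, 0, 0], [0, 0, 0]], "rotation": [[0, 0, 0], [0, 0, 0], [0, 0, 0], [0, 0, 0], [0, 0, 0], [0, 0, 0], [0, 0, 0], [0, 0, 0], [0, 0, 0], [0, 0, 0]]}}

```text
time: 26.1
tool_pos: [0.5815, -0.027, 0.3273]
tcp_rot: [-1.792, -2.578, 0.001]
wrist_force: [0.1, 0.0, -0.4]
width: 0.797
grip_force: 0.0
```

```bash
python3 - <<'E'
from h import *
s=cam('scene','s5.png');t=cam('top','t5.png');print(read_state()['tool_pos'])
f=lambda i,x,y,w,h:cv2.resize(i[y:y+h,x:x+w],(400,400),interpolation=cv2.INTER_CUBIC)
a=cv2.imread('pics/t5.png');b=cv2.imread('pics/s5.png')
m=np.hstack([f(a,208,253,100,100),f(b,282,90,100,100)])
m=np.vstack([m[:300+0],]) if 0 else m
cv2.imwrite('pics/c5.png',m)
for z in (.145,.243): print(4*(proj(t,[.4932,.2119,z])-[208,253]),4*(proj(s,[.4932,.2119,z])-[282,90])+[400,0])
cv2.imwrite('pics/c6.png',np.hstack([cv2.resize(b,(400,300)),cv2.resize(a,(400,300))]))
E
```

```text
[ 0.58167045 -0.02617778  0.32797145]
[199.31743086 200.26505506] [598.5657068 293.4088453]
[165.7001604  198.65758856] [605.71828113 167.71204694]
```

View pics/c5.png

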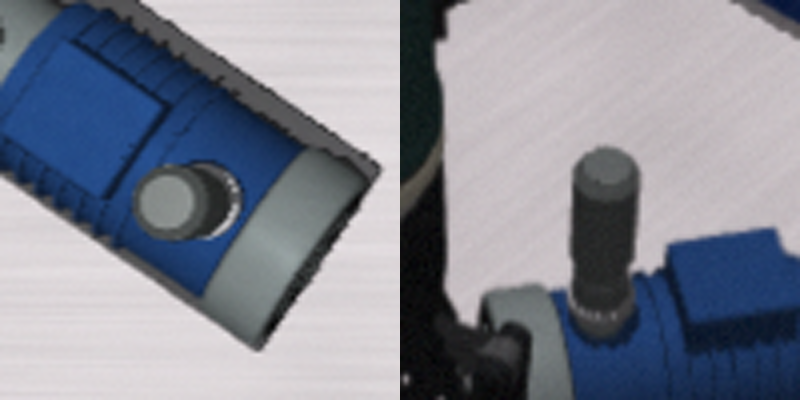

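View pics/c6.png

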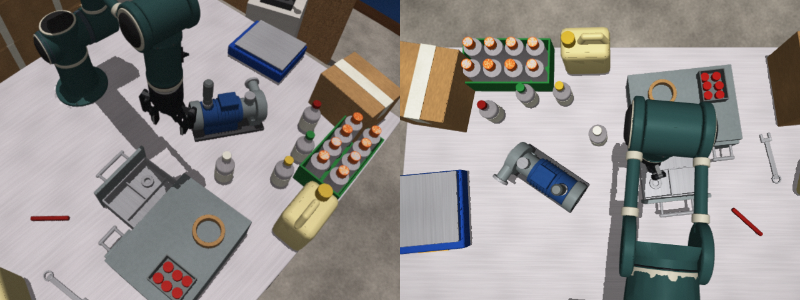

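The sensor stands upright and centred on the fan pad, with its top at about (607,165) in the crop against a predicted (606,168). The drawer is open with the bearing in it, the bottle is standing, and the arm is clear. Handing in.

```bash
python3 -c "
from workcell import *
print(finish_job())"
```

```text
the job is handed in; nothing more can be done
None
```

I handed the job in at about 26 s of robot time, with no verdict returned: the sensor rested on the pump pad at about 6 N for over 1.5 s and now stands upright on the middle of the fan pad, the wide drawer is open with the bearing in it, and the bottle is still standing.

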